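# Start the rice cooker through its snap-over key cover

## Task

Start the rice cooker: on top of its lid, gently press down the thumb tail of the orange key cover until the cover snaps over and stands open by itself, press the green cook key under it all the way down for a moment and let go, then tip the cover back so that it snaps shut over the key. Work by feel with light force, about what a fingertip would use (well under 20 N on anything you touch), and leave the other things on the counter where they are.

Things in the scene. Friction and masses are not known exactly. Their poses are not given: they have to be found in the camera images.
- hinge_nominal (a point): Nominal middle of the cover's hinge axis, on a grey key unit on the lid of a white domed rice cooker (226 mm wide, lid 152 mm high, fixed). Axes: x to the cooker's back, y along the hinge, z up. The unit with all its parts truly sits up to 4 mm off in x and y and 8 mm off in z: find its height by touch or sight. Shut, the orange plate (4 x 44 mm) lies level here and reaches 57 mm to -x.
- tail_nominal (a point): Nominal highest point of the cover's thumb tail (orange, 10 mm wide, sloping up from the hinge to a round tip), cover shut: 20 mm behind (+x) and 17 mm above the hinge axis. Same error as the hinge. It runs down between two rigid grey cheeks, tops level with the hinge axis (10 to 40 mm behind it, y to 23 mm, slot 14 mm): a finger going too deep jams on them. Hinge posts at y +-28 mm rise 5 mm.
- key_nominal (a point): Nominal centre of the top of the green cook key, a 20 mm disc 36 mm in front (-x) of the hinge axis and 14 mm below it, 12 mm above the unit's flat deck, in a 6 mm high bezel. Same error as the hinge (all parts of the unit are off together). Reachable from above only with the cover open.
- cover (a joint): Cover angle, rad: 0 shut, 1.45 open (free edge 57 mm above, 7 mm in front of the hinge). A spring drives it to either stop from the snap point, 0.5. It resists opening with 6 N at the tail tip, shutting with 3 N at 45 mm from the hinge, fading to 0 at the snap, 11 mm below the tail's first touch. To shut: from behind push the plate forward near its free edge, follow it down below 0.5.
- key (a joint): Travel of the spring cook key in m: 0 = up, 0.005 = fully down (about 5.5 N); it comes up by itself. Below that it is rigid.
- bowl_mid (a point): Bystander: centre of a clear plastic rice washing bowl, 170 mm across, 85 mm high, loose on the counter.
- cup_mid (a point): Bystander: centre of a blue ceramic teacup, 74 mm across, 70 mm high, loose on the counter.
- strainer_mid (a point): Bystander: centre of a small steel strainer, 104 mm across, 42 mm high, with a handle 100 mm long along its -x axis, loose on the counter.
- jar_mid (a point): Bystander: centre of a lidded jar, 64 mm across, 100 mm high, loose on the counter.
- measure_mid (a point): Bystander: centre of a white plastic measuring cup, 64 mm across, 55 mm high, loose on the counter.
- spatula_grip (a point): Bystander: a point on the handle of a wooden spatula, 200 mm long, lying loose on the counter.

How it is judged (in metres and radians):
On the way, in this order (a step that is already met when the one before it is completed fails the run):
1. the cover has snapped over and stands open (value of joint cover above 1.25 rad and value of joint key below 0.001 m), for 0.3 s.
2. the cook key is pressed all the way down with the cover open (value of joint key above 0.0043 m and value of joint cover above 1 rad), for 0.2 s.
3. the key has been let go and the cover has snapped shut (value of joint cover below 0.08 rad and value of joint key below 0.001 m), for 0.3 s.
At the end, for the whole second after the job is handed in: After having been opened and the key pressed fully down (at least 4.3 of its 5 mm), the cover is shut again (within 0.08 rad) and at rest, and the key is up (within 1 mm) (all of step 3 and velocity of joint cover below 0.1 rad/s); the robot touches nothing.
It fails at once if anything is touched with more than 20 N (contact force between any of the arm, the fingers and anything else above 20 N).
It fails at once if the bowl, teacup, strainer, jar, measuring cup or spatula is shifted by more than 15 mm (distance of any of bowl_mid, cup_mid, strainer_mid, jar_mid, measure_mid, spatula_grip from where it was at the start of the episode above 0.015 m).
It also fails if it takes over 54 s, if anything falls off the work surface, if the arm or the gripper's body presses on something with over 40 N, if the wrist force passes 120 N, or if a joint passes its speed limit or range.

## Robot

A 6-joint arm with a two-finger parallel gripper is mounted at the origin on the work surface. World frame = base frame: x ahead of the robot, y to its left, z up, the work surface at z = 0. Lengths are in mm, angles in degrees, forces in N, time in s.
With the tool pointing down it reaches from about 325 to 775 mm from the base axis. Payload 5.5 kg.
Tool frame: the origin (TCP) lies at the very end of the fingers, on their centre line; the grasp point (between the pads) lies 19 mm behind it; z points along the fingers, y is the direction in which the jaws open and shut (so a half turn about z gives the same grasp; the last joint's range is limited). The gripper opens to 88 mm and grips with 3 to 60 N. Pads are 20 mm wide; open, the fingers measure 115 mm over their backs; the gripper's body (75 mm by 178 mm) begins 61 mm behind the grasp point.
Start: joints at [71.752, 5.22, 70.514, -0, 104.267, -3.249], TCP at [155.296, 579.568, 190.731] pointing down, gripper open.
Joint ranges: [-164.24, 164.24], [-49.07, 125.15], [9.68, 141.18], [-86.29, 266.29], [3.28, 154.24], [-151.56, 151.56]. Speed limits (degrees/s): [147.25, 147.25, 172.46, 180, 180, 180].

## Interface

Orientations are given as [roll, pitch, yaw] about the fixed x, y, z axes, in that order (R = Rz(yaw) Ry(pitch) Rx(roll)).
In Python, from cell import manip gives the robot as it stands. The module is installed in compiled form; this text tells all that it offers.
- The arm moves only by the shell command python3 -m jog 'ROWS'. ROWS is text: rows parted by semicolons, each of 5 numbers parted by spaces: the opening, from 0 (shut) to 1 (fully open), then the shift along the tool's x, y, z normalised to -1 to 1, where 1 is 0.1 m, then the turn about the tool's z normalised to -1 to 1, where 1 is 45 degrees. A call has 1 to 8 rows; each row shifts and turns the commanded pose from where the row before left it, along the tool's axes as they then stand; what a row does not reach is not made up. A row lasts 1/10 s, in which the tool goes at most 50 mm and 8.59 degrees, less where a joint would pass 70% of its speed; a pose out of reach is approached as far as the arm can. A call with a number of a shift or a turn outside -1 to 1 is refused whole. A call with a gripper value outside its range is refused whole. The fingers move at their own pace and stop on an object; the grip force is fixed at half the most. Time passes only in rows, so rows that do not move let the fingers close. It gives the time, the measured TCP pose, the force and the opening at its end, in the units of the state.
- manip.sense(): the state, without advancing time (a new reading comes with each control period).
- manip.camera(name): name is "side" or "top"; returns a dict with "frame" (480x640x3 uint8, red, green, blue), "depth" (480x640 float32, mm along the optical axis (not along the pixel's ray), 0 where there is no reading), "intrinsics" (3x3 intrinsics, pixels), "world_from_camera" (4x4, takes a point from camera to world coordinates). Camera axes: x right, y down, z forward; pixel columns grow to the right and rows downward; lengths in mm; the calibration is good to about 2 mm. A picture is of the moment at which its call begins.
- manip.finish_job(): hands the job in, once; it reports no verdict.
Trained networks look in a picture, given as the dict that the camera call returned (one of the last four; its "shot" number tells which), for a name from the list of things; names that differ only in an ending like _2 or _b are one class to them, and where a whole thing is asked for, a point or a joint stands for the part that bears it (a point fixed in the world has none). Each returns a list of dicts, best first, with "conf" (0 to 1); they miss things now and then, are a little off and sometimes report something else, mostly with a low value. They report only what shows in the picture. A call takes as long as a camera call.
- manip.cut_out(picture, label): "pixels" (480x640 bool, what is visible of it) and "location" ([column, row] in pixels, amid what is visible of it).
The state is a dict: "time": time; "q": joint angles; "qvel": joint speeds; "joint_torque": joint torques, N m; "position": TCP position; "orientation": TCP orientation; "ft_force": force on the tool from outside, world axes, zero at the start; "moment": the same for the moment, N m; "finger_gap": opening from 0.0 (shut) to 1.0 (fully open).
Only numpy, scipy, OpenCV 4.12 (cv2) and the standard library are available. Lean on these libraries where they do the work, as an engineer would, in place of code of your own. Each camera call takes 0.05 s, during which the arm holds its last target. There are 200 camera calls.

## Working session

There is one attempt and no reset: what is moved stays moved. The work goes in short steps, Python scripts to look and compute and a shell command to move; the robot and the scene stay as the last step left them, time stands still between calls to the robot, and variables do not carry over. Pictures are saved under pics/ and viewed, about 8 in all and at most 12, crops included, and the job is handed in when it is done.

```bash
mkdir -p pics; cat > h.py <<'E'
import numpy as np, cv2
from cell import manip
def shot(n):
    return manip.camera(n)
def world(p,mask=None):
    K=p["intrinsics"];d=p["depth"];T=p["world_from_camera"]
    v,u=np.mgrid[0:480,0:640]
    P=np.stack([(u-K[0,2])/K[0,0]*d,(v-K[1,2])/K[1,1]*d,d],-1)
    return P@T[:3,:3].T+T[:3,3]
E
python3 - <<'E'
from h import *
s=manip.sense();print(s)
ims=[]
for n in("top","side"):
    p=shot(n);W=world(p);ims.append(p["frame"])
    np.savez(f"{n}0.npz",**{k:p[k] for k in("frame","depth","intrinsics","world_from_camera")})
    print(n,p["world_from_camera"].round(2).tolist(),p["intrinsics"].tolist())
    for l in("cover","key","hinge_nominal","tail_nominal","bowl_mid","cup_mid","jar_mid","strainer_mid","measure_mid","spatula_grip"):
        for r in manip.cut_out(p,l)[:1]:
            m=r["pixels"]&(p["depth"]>0);w=W[m]
            print(l,round(r["conf"],2),np.round(r["location"]),m.sum(),w.min(0).round() if len(w) else'',w.max(0).round() if len(w) else '')
    cv2.imwrite(f"pics/{n}0.png",p["frame"][...,::-1])
E
```

```text
{'time': 0.0, 'q': array([ 7.17503710e+01,  5.26064944e+00,  7.05797714e+01,  4.75792501e-04,
        1.04267924e+02, -3.24789483e+00]), 'qvel': array([-0.06536658,  0.0061205 , -0.01864742,  0.07701555,  0.01185123,
        0.06551129]), 'joint_torque': array([-3.18356688e-03, -4.46440637e+01, -4.06451654e+01,  6.94904965e-02,
        2.90987443e-02, -1.45867066e-04]), 'position': array([155.18762646, 579.21284116, 189.65342443]), 'orientation': array([-1.79891855e+02, -6.59900057e-03,  1.64998376e+02]), 'ft_force': array([0.16259774, 0.82388245, 0.57261102]), 'moment': array([0.00329956, 0.01334412, 0.00121002]), 'finger_gap': 1.000868534105967}
top [[-0.02, -0.99, 0.14, 323.45], [-1.0, 0.02, 0.0, 15.27], [-0.01, -0.14, -0.99, 1795.66], [0.0, 0.0, 0.0, 1.0]] [[609.5217631066495, 0.0, 323.97011850629104], [0.0, 609.5217631066495, 233.43057739684915], [0.0, 0.0, 1.0]]
cover 0.8 [373. 232.] 416 [ 516. -139.  156.] [595. -90. 212.]
key 0.21 [466. 184.] 972 [ 549. -451.  -11.] [ 746. -348.   54.]
hinge_nominal 0.59 [360. 232.] 4215 [ 444. -231.  -10.] [695.   0. 168.]
tail_nominal 0.56 
[... 623 characters left out ...]
2016078572], [0.0, 552.3021826687932, 236.4837481273601], [0.0, 0.0, 1.0]]
cover 0.55 [324. 196.] 299 [ 519. -187.  147.] [598. -91. 210.]
hinge_nominal 0.78 [316. 235.] 4283 [ 447. -346.   -7.] [723.   5. 195.]
tail_nominal 0.93 [310. 234.] 4125 [ 448. -278.   -3.] [719.   5. 158.]
bowl_mid 0.69 [192. 354.] 3696 [613. 301.  -4.] [822. 474.  91.]
cup_mid 0.96 [289. 403.] 1029 [400. 343.  -7.] [491. 447.  76.]
jar_mid 0.67 [315. 236.] 3992 [ 447. -282.   -4.] [720.   5. 158.]
strainer_mid 0.75 [309. 166.] 550 [ 640. -458.   -3.] [ 749. -348.   49.]
measure_mid 0.89 [260. 204.] 372 [ 736. -221.   -0.] [ 797. -149.   62.]
spatula_grip 0.95 [376. 202.] 535 [ 328. -431.   -5.] [ 504. -290.   27.]
```

```bash
python3 - <<'E'
import cv2,numpy as np
a=cv2.imread("pics/top0.png");b=cv2.imread("pics/side0.png")
c=cv2.resize(a[180:280,310:410],(400,400),interpolation=3)
d=cv2.resize(b[150:250,270:370],(400,400),interpolation=3)
cv2.imwrite("pics/crops0.png",np.hstack([c,d]))
cv2.imwrite("pics/both0.png",cv2.resize(np.hstack([a,b]),(800,300),interpolation=cv2.INTER_AREA))
E
```

```text
(no output)
```

View pics/crops0.png

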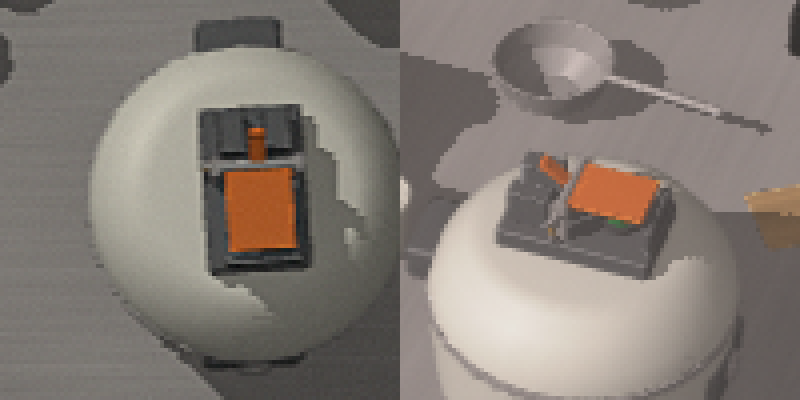

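View pics/both0.png

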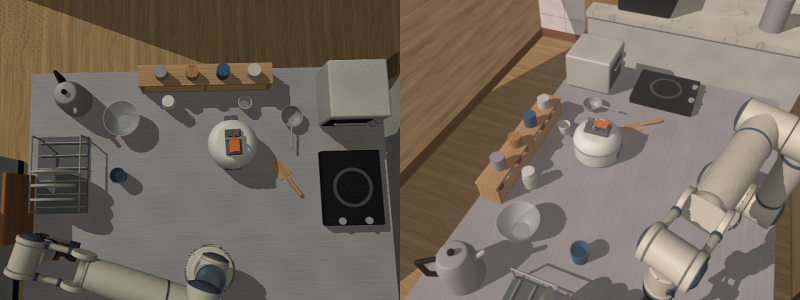

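The crops show the cover at top-image columns 366–384 and rows 222–242, with the tail at (374, 212–220). The cooker is yawed only slightly. Next I'll fit the geometry from the orange pixels.

```bash
cat > fit.py <<'E'
from h import *
def orange(p):
    hsv=cv2.cvtColor(p["frame"],cv2.COLOR_RGB2HSV)
    m=cv2.inRange(hsv,(3,150,100),(14,255,255))>0
    W=world(p)
    m&=(p["depth"]>0)&(W[...,0]>480)&(W[...,0]<640)&(W[...,1]>-190)&(W[...,1]<-60)&(W[...,2]>120)
    return m,W
def plane_hit(p,uv,z):
    K=p["intrinsics"];T=p["world_from_camera"]
    r=T[:3,:3]@np.array([(uv[0]-K[0,2])/K[0,0],(uv[1]-K[1,2])/K[1,1],1])
    return T[:3,3]+r*(z-T[2,3])/r[2]
E
python3 - <<'E'
from fit import *
for n in("top","side"):
    zs=[]
    for i in range(3):
        p=shot(n);m,W=orange(p)
        nl,lab,st,ce=cv2.connectedComponentsWithStats(m.astype(np.uint8))
        o=np.argsort(-st[1:,4])+1
        big=lab==o[0]; w=W[big]; zs.append(np.median(w[:,2]))
    print(n,"plate z",zs,"std",w[:,2].std(),[ (st[k].tolist(),ce[k].round(1).tolist()) for k in o[:3]])
    z=np.mean(zs)
    cs,_=cv2.findContours(big.astype(np.uint8),0,1)
    r=cv2.minAreaRect(np.vstack(cs)); print(r)
    for c in cv2.boxPoints(r): print("corner",c,plane_hit(p,c,z).round(1))
    vu=np.argwhere(big); print("plate cen",plane_hit(p,ce[o[0]],z).round(1))
    if len(o)>1:
        t=W[lab==o[1]]; print("tail",t[np.argsort(t[:,0])].round(0).tolist()[::4], plane_hit(p,ce[o[1]],z+9))
    # cooker center from rim
    W2=W; b=(W2[...,2]>60)&(W2[...,2]<140)&(abs(W2[...,0]-560)<150)&(abs(W2[...,1]+115)<130)
    q=W2[b]; A=np.c_[2*q[:,:2],np.ones(len(q))]
E
```

```text
top plate z [np.float64(192.01355020164578), np.float64(192.521077490896), np.float64(192.25042722019077)] std 6.538519611243437 [([366, 222, 18, 21, 334], [374.7, 232.0]), ([372, 215, 4, 5, 19], [373.6, 216.9]), ([372, 212, 4, 2, 8], [373.5, 212.5])]
((374.67767333984375, 231.9873046875), (19.877925872802734, 16.743057250976562), 85.91438293457031)
corner [365.6193  222.67004] [568.9 -91.7 192.3]
corner [382.3198  221.47714] [ 571.1 -136.2  192.3]
corner [383.73605 241.30457] [ 517.9 -138.1  192.3]
corner [367.03555 242.49747] [515.7 -93.8 192.3]
plate cen [ 543.4 -114.9  192.3]
tail [[577.0, -116.0, 201.0], [580.0, -116.0, 199.0], [582.0, -111.0, 201.0], [585.0, -114.0, 198.0], [587.0, -116.0, 203.0]] [ 582.48264148 -112.6332581   201.26168497]
side plate z [np.float64(194.7110703393971), np.float64(194.4142688063548), np.float64(194.2967257271689)] std 2.3313076053409088 [([312, 191, 22, 15, 211], [322.9, 198.0]), ([305, 189, 7, 7, 22], [308.1, 192.2])]
((322.6764831542969, 197.79412841796875), (19.645381927490234, 11.399173736572266), 14.03624439239502)
corner [311.7647 200.9412] [569.1 -92.2 194.5]
corner [314.52942 189.88235] [ 577.6 -136.5  194.5]
corner [333.58826 194.64706] [ 522.  -137.7  194.5]
corner [330.82355 205.7059 ] [514.6 -93.7 194.5]
plate cen [ 544.8 -114.4  194.5]
tail [[579.0, -113.0, 199.0], [583.0, -115.0, 192.0], [585.0, -113.0, 197.0], [590.0, -109.0, 206.0], [593.0, -109.0, 205.0], [596.0, -118.0, 208.0]] [ 587.51465532 -112.15820489  203.47402162]
```

```bash
python3 -m jog '0 0 0 -0.4 -0.189; 0 0 0 -0.4 -0.189; 0 -0.229 -0.393 0 0; 0 -0.229 -0.393 0 0; 0 -0.229 -0.393 0 0; 0 -0.229 -0.393 0 0; 0 -0.229 -0.393 0 0; 0 -0.229 -0.393 0 0'
```

```text
time: 2.2
position: [301.4, 347.1, 270.9]
orientation: [180.0, 0.0, -178.0]
ft_force: [0.1, 0.9, -0.4]
finger_gap: 0.312
```

```bash
python3 -m jog '0 -0.232 -0.391 0 0; 0 -0.232 -0.391 0 0; 0 -0.232 -0.391 0 0; 0 -0.232 -0.391 0 0; 0 -0.232 -0.391 0 0; 0 -0.232 -0.391 0 0'; python3 -m jog '0 -0.232 -0.391 0 0; 0 -0.232 -0.391 0 0; 0 -0.232 -0.391 0 0; 0 -0.232 -0.391 0 0; 0 -0.232 -0.391 0 0; 0 -0.232 -0.391 0 0; 0 0 0 0 0'
```

```text
time: 2.8
position: [448.9, 117.4, 271.1]
orientation: [180.0, 0.1, -178.0]
ft_force: [0.3, 0.5, -0.0]
finger_gap: 0.004
time: 3.5
position: [596.9, -114.9, 267.0]
orientation: [180.0, -0.3, -178.3]
ft_force: [0.3, 0.5, -0.7]
finger_gap: 0.004
```

```bash
python3 -m jog '0 0 0 0.2 0; 0 0 0 0.2 0; 0 0 0 0.05 0; 0 0 0 0 0; 0 0 0 0 0'
```

```text
time: 4.0
position: [595.6, -110.0, 227.1]
orientation: [-180.0, 0.1, -178.0]
ft_force: [-0.3, 0.4, 0.0]
finger_gap: 0.004
```

```bash
python3 - <<'E'
from h import *
print(manip.sense()["position"],manip.sense()["ft_force"])
a=shot("side")["frame"][120:245,250:400,::-1];b=shot("top")["frame"][160:285,300:450,::-1]
cv2.imwrite("pics/c1.png",cv2.resize(np.hstack([a,b]),(800,333),interpolation=3))
E
```

```text
[ 595.6422928  -110.03855859  227.08835754] [-0.28329233  0.43475937  0.041624  ]
```

View pics/c1.png

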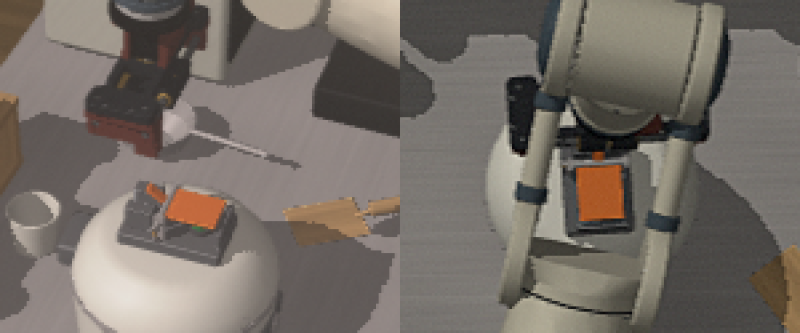

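The side view shows the fingertip about 10 px above the tail, around (304, 177), and lined up with it. Next I feel my way down.

```bash
python3 -m jog '0 0 0 0.05 0; 0 0 0 0.05 0; 0 0 0 0 0; 0 0 0 0 0'; for i in 1; do python3 -m jog '0 0 0 0.02 0; 0 0 0 0 0'|egrep 'pos|force'; done;  python3 -m jog '0 0 0 0.02 0; 0 0 0 0 0'|egrep 'pos|force'
```

```text
time: 4.5
position: [595.4, -110.4, 215.4]
orientation: [180.0, -0.0, -178.0]
ft_force: [0.4, -0.1, -0.3]
finger_gap: 0.003
position: [595.5, -110.5, 213.5]
ft_force: [0.4, 0.7, -0.8]
position: [595.5, -110.4, 211.4]
ft_force: [0.5, -0.5, 0.2]
```

```bash
python3 -m jog '0 0 0 0.02 0; 0 0 0 0 0'|egrep 'pos|force'; python3 -m jog '0 0 0 0.02 0; 0 0 0 0 0'|egrep 'pos|force';  python3 -m jog '0 0 0 0.02 0; 0 0 0 0 0'|egrep 'pos|force'
```

```text
position: [595.5, -110.4, 209.4]
ft_force: [-0.8, -0.5, -0.0]
position: [595.5, -110.4, 207.4]
ft_force: [0.3, 0.3, -0.7]
position: [595.5, -110.4, 205.4]
ft_force: [0.7, 0.1, 0.4]
```

```bash
python3 -m jog '0 0 0 0.015 0; 0 0 0 0 0'|egrep 'pos|force'; python3 -m jog '0 0 0 0.015 0; 0 0 0 0 0'|egrep 'pos|force'
```

```text
position: [595.5, -110.4, 204.0]
ft_force: [0.1, -0.0, -0.7]
position: [595.5, -110.4, 202.5]
ft_force: [0.5, -0.8, 0.5]
```

```bash
python3 - <<'E'
from h import *
p=shot("side");q=shot("top")
for pp in(p,q):
    T=np.linalg.inv(pp["world_from_camera"]);K=pp["intrinsics"]
    for P in([595.5,-110.4,202.5],[592.5,-113,207],[572.5,-113.7,191]):
        c=T[:3,:3]@P+T[:3,3];print((K@c/c[2])[:2].round(1))
a=p["frame"][150:225,265:355,::-1];b=q["frame"][185:260,330:420,::-1]
cv2.imwrite("pics/c2.png",cv2.resize(np.hstack([a,b]),(800,333),interpolation=0))
E
```

```text
[305.1 192.1]
[306.5 190.6]
[313.3 196.5]
[372.6 212. ]
[373.8 212.8]
[373.8 221.2]
```

View pics/c2.png

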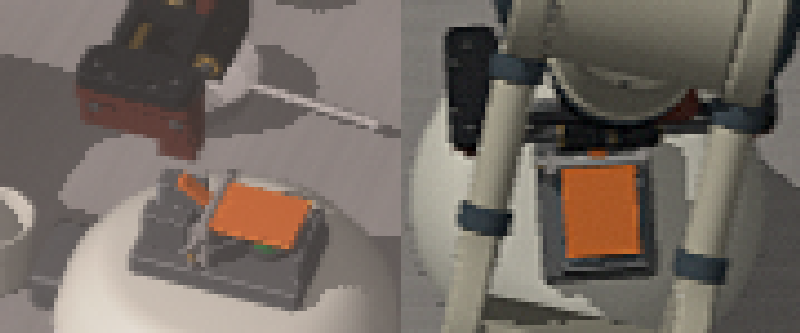

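The side view shows the fingertip ending near (305, 186), with the tail tip still visible at (305, 189). The projected TCP is lower, at (305, 192). I'll check this mismatch against the depth data.

```bash
python3 - <<'E'
from h import *
p=shot("side");W=world(p)
print(manip.sense()["position"])
for r in range(172,196):
    print(r,[tuple(W[r,c].round().astype(int).tolist()) for c in range(300,312,3)], p["frame"][r,306].tolist())
E
```

```text
[ 595.56857144 -110.39180762  202.7275453 ]
172 [(574, -19, 355), (567, -20, 357), (562, -27, 353), (586, -113, 276)] [58, 54, 52]
173 [(574, -19, 352), (568, -22, 351), (561, -26, 350), (586, -114, 272)] [57, 53, 51]
174 [(576, -23, 344), (569, -24, 346), (560, -23, 349), (585, -112, 270)] [69, 55, 52]
175 [(577, -27, 338), (569, -25, 342), (561, -26, 344), (587, -115, 263)] [90, 61, 56]
176 [(579, -30, 331), (568, -22, 342), (559, -21, 345), (586, -112, 263)] [90, 62, 56]
177 [(579, -31, 328), (571, -30, 331), (564, -32, 332), (585, -111, 260)] [78, 58, 55]
178 [(579, -31, 324), (572, -32, 326), (563, -31, 329), (584, -109, 258)] [93, 66, 61]
179 [(578, -29, 323), (570, -28, 326), (563, -31, 326), (585, -110, 254)] [96, 64, 59]
180 [(579, -32, 317), (571, -30, 321), (563, -32, 322), (584, -110, 251)] [94, 62, 57]
181 [(607, -102, 246), (572, -33, 315), (562, -29, 321), (584, -108, 249)] [94, 63, 58]
182 [(607, -102, 243), (598, -100, 247), (563, -30, 317), (585, -112, 242)] [94, 63, 58]
183 [(609, -105, 236), (600, -105, 239), (590, -103, 244), (586, -114, 237)] [96, 64, 59]
184 [(
[... 363 characters left out ...]
609, -129, 197), (675, -326, 8), (671, -344, -6)] [153, 123, 108]
189 [(693, -319, 3), (611, -133, 190), (595, -116, 210), (594, -135, 194)] [183, 103, 64]
190 [(616, -124, 192), (607, -124, 195), (594, -113, 209), (591, -130, 195)] [163, 91, 58]
191 [(614, -118, 194), (608, -125, 190), (593, -109, 209), (586, -116, 205)] [168, 93, 58]
192 [(616, -124, 184), (606, -120, 191), (592, -109, 205), (587, -118, 199)] [181, 100, 61]
193 [(615, -122, 182), (606, -122, 185), (598, -124, 187), (587, -117, 196)] [114, 94, 82]
194 [(615, -121, 180), (607, -124, 180), (597, -122, 185), (584, -110, 200)] [96, 91, 89]
195 [(609, -106, 191), (606, -121, 178), (599, -127, 176), (584, -111, 195)] [97, 91, 91]
```

```bash
cat > tip.py <<'E'
from h import *
import sys
p=shot("side");W=world(p);s=manip.sense();print(s["time"],s["position"].round(1),s["finger_gap"])
t=s["position"]
m=(p["depth"]>0)&(abs(W[...,0]-t[0])<60)&(abs(W[...,1]-t[1])<95)&(W[...,2]>215)
w=W[m];o=np.argsort(w[:,2])
print("lowest",w[o[:25:3]].round().tolist())
cv2.imwrite(sys.argv[1],cv2.resize(p["frame"][90:240,240:380,::-1],(560,600),interpolation=3))
E
python3 -m jog '0 0 0 -0.4 0; 0 0 0 -0.4 0; 0 0 0 0 0'; python3 tip.py pics/shut.png; python3 -m jog '0.5 0 0 0 0;0.5 0 0 0 0;0.5 0 0 0 0;0.5 0 0 0 0;0.5 0 0 0 0;0.5 0 0 0 0;0.5 0 0 0 0'; python3 tip.py pics/open.png
```

```text
time: 6.35
position: [596.7, -110.7, 290.0]
orientation: [-179.8, 0.6, -178.0]
ft_force: [0.4, 0.1, 0.5]
finger_gap: 0.002
6.4 [ 596.5 -110.7  287. ] 0.006830965284835964
lowest [[589.0, -104.0, 322.0], [586.0, -104.0, 324.0], [593.0, -102.0, 326.0], [586.0, -105.0, 326.0], [604.0, -101.0, 327.0], [597.0, -97.0, 329.0], [588.0, -103.0, 330.0], [586.0, -112.0, 330.0], [601.0, -101.0, 331.0]]
time: 7.1
position: [595.5, -110.4, 282.7]
orientation: [-180.0, -0.0, -178.0]
ft_force: [-0.2, 0.7, 0.3]
finger_gap: 0.497
7.15 [ 595.6 -110.4  282.8] 0.49900363980728185
lowest [[589.0, -135.0, 315.0], [584.0, -85.0, 316.0], [586.0, -134.0, 317.0], [591.0, -131.0, 318.0], [603.0, -77.0, 320.0], [584.0, -84.0, 320.0], [590.0, -80.0, 321.0], [586.0, -133.0, 321.0], [585.0, -137.0, 322.0]]
```

```bash
python3 -c "
import cv2,numpy as np
cv2.imwrite('pics/so.png',cv2.resize(np.hstack([cv2.imread('pics/shut.png'),cv2.imread('pics/open.png')]),(800,429)))"
```

```text
(no output)
```

View pics/so.png

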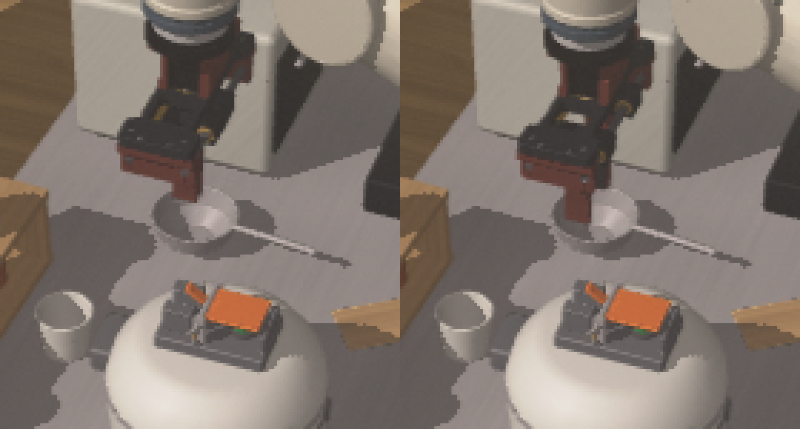

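```bash
python3 - <<'E'
from h import *
p=shot("side");W=world(p)
# picture half is 400px for 140 px cols -> 2.857 ; rows 429/150=2.86
for x,ys in((545,range(120,200,6)),(580,range(120,226,6)),(600,range(40,160,8))):
    for y in ys:
        c=int(240+(x-400)/2.857);r=int(90+y/2.86);print((x,y),W[r,c].round().tolist(),p["frame"][r,c].tolist())
    print()
E
```

```text
(545, 120) [616.0, -60.0, 437.0] [72, 68, 66]
(545, 126) [611.0, -48.0, 438.0] [61, 58, 56]
(545, 132) [609.0, -42.0, 437.0] [62, 58, 57]
(545, 138) [607.0, -38.0, 435.0] [60, 58, 55]
(545, 144) [602.0, -25.0, 440.0] [63, 61, 59]
(545, 150) [600.0, -22.0, 436.0] [66, 63, 62]
(545, 156) [600.0, -20.0, 432.0] [60, 56, 54]
(545, 162) [602.0, -25.0, 422.0] [97, 64, 57]
(545, 168) [605.0, -31.0, 411.0] [97, 63, 57]
(545, 174) [604.0, -30.0, 405.0] [96, 63, 57]
(545, 180) [605.0, -31.0, 398.0] [96, 61, 56]
(545, 186) [791.0, -471.0, 2.0] [147, 137, 134]
(545, 192) [790.0, -467.0, -4.0] [146, 136, 132]
(545, 198) [783.0, -452.0, 1.0] [148, 137, 134]

(580, 120) [766.0, -533.0, 69.0] [166, 157, 145]
(580, 126) [590.0, -80.0, 422.0] [62, 59, 57]
(580, 132) [198.0, 932.0, 1237.0] [62, 58, 57]
(580, 138) [577.0, -45.0, 438.0] [60, 58, 56]
(580, 144) [573.0, -35.0, 440.0] [61, 58, 57]
(580, 150) [572.0, -31.0, 438.0] [78, 74, 74]
(580, 156) [568.0, -23.0, 439.0] [63, 60, 59]
(580, 162) [569.0, -25.0, 431.0] [61, 57, 57]
(580, 168) [567.0, -21.0, 429.0] [87, 62, 58]
(580, 174) [568.0, -22.0, 422.
[... 370 characters left out ...]
 [98, 65, 59]

(600, 40) [575.0, -83.0, 511.0] [69, 69, 68]
(600, 48) [574.0, -83.0, 503.0] [105, 100, 96]
(600, 56) [575.0, -83.0, 495.0] [56, 51, 48]
(600, 64) [573.0, -81.0, 488.0] [54, 49, 46]
(600, 72) [577.0, -90.0, 473.0] [71, 55, 50]
(600, 80) [578.0, -94.0, 464.0] [72, 55, 50]
(600, 88) [578.0, -94.0, 456.0] [96, 64, 59]
(600, 96) [578.0, -95.0, 447.0] [95, 64, 57]
(600, 104) [579.0, -96.0, 437.0] [86, 63, 58]
(600, 112) [575.0, -85.0, 437.0] [62, 59, 58]
(600, 120) [571.0, -77.0, 437.0] [56, 52, 50]
(600, 128) [591.0, -130.0, 386.0] [70, 55, 51]
(600, 136) [572.0, -79.0, 418.0] [56, 52, 51]
(600, 144) [567.0, -67.0, 419.0] [55, 51, 49]
(600, 152) [566.0, -62.0, 414.0] [101, 83, 59]
```

The camera puts the gripper about 32 mm higher than the reported TCP. The 80 mm from body to tip matches the spec, and the table and lid depths are consistent. So the z readout carries an offset, and I'll work from touch and relative motion.

```bash
python3 -m jog '0 0 0 0.3 0; 0 0 0 0.3 0; 0 0 0 0.2 0; 0 0 0 0.1 0; 0 0 0 0 0;0 0 0 0 0'; python3 -m jog '0 0 0 0.04 0; 0 0 0 0 0; 0 0 0 0 0'; python3 -m jog '0 0 0 0.02 0; 0 0 0 0 0'|egrep 'pos|force';python3 -m jog '0 0 0 0.02 0; 0 0 0 0 0'|egrep 'pos|force'; python3 tip.py pics/n.png
```

```text
time: 7.8
position: [595.9, -110.5, 194.0]
orientation: [-180.0, 0.1, -178.0]
ft_force: [0.7, 0.3, 1.2]
finger_gap: 0.013
time: 8.1
position: [595.8, -110.5, 189.3]
orientation: [-180.0, 0.0, -178.0]
ft_force: [-0.5, 1.3, -0.5]
finger_gap: 0.006
position: [595.5, -110.4, 186.6]
ft_force: [-0.3, 0.3, -0.7]
position: [595.5, -110.4, 184.3]
ft_force: [-0.4, 0.3, -0.2]
8.55 [ 595.5 -110.4  184.5] 0.006627366915530871
lowest [[594.0, -105.0, 216.0], [604.0, -101.0, 220.0], [584.0, -102.0, 222.0], [589.0, -99.0, 223.0], [590.0, -102.0, 223.0], [583.0, -108.0, 224.0], [587.0, -101.0, 225.0], [591.0, -98.0, 226.0], [590.0, -103.0, 226.0]]
```

```bash
for k in a; do python3 -m jog '0 0 0 0.02 0; 0 0 0 0 0'|egrep 'pos|force'; done; python3 -m jog '0 0 0 0.02 0; 0 0 0 0 0'|egrep 'pos|force'; python3 -m jog '0 0 0 0.015 0; 0 0 0 0 0'|egrep 'pos|force'; python3 -m jog '0 0 0 0.015 0; 0 0 0 0 0'|egrep 'pos|force'
```

```text
position: [595.5, -110.4, 182.4]
ft_force: [0.0, -0.2, 0.5]
position: [595.5, -110.4, 180.4]
ft_force: [-0.2, -0.9, -0.6]
position: [595.5, -110.4, 179.0]
ft_force: [0.1, -0.1, -0.6]
position: [595.5, -110.4, 177.5]
ft_force: [0.2, 0.9, 0.8]
```

```bash
python3 -m jog '0 0 0 0.015 0; 0 0 0 0 0'|egrep 'pos|force'; python3 -m jog '0 0 0 0.015 0; 0 0 0 0 0'|egrep 'pos|force'; python3 -m jog '0 0 0 0.015 0; 0 0 0 0 0'|egrep 'pos|force'
```

```text
position: [595.7, -110.5, 177.1]
ft_force: [-1.3, -0.4, 3.3]
position: [596.3, -110.4, 176.1]
ft_force: [0.6, 0.1, 6.7]
position: [596.9, -110.4, 175.1]
ft_force: [2.6, 0.7, 6.6]
```

```bash
python3 -m jog '0 0 0 0.02 0; 0 0 0 0 0'|egrep 'pos|force'; python3 -m jog '0 0 0 0.02 0; 0 0 0 0 0'|egrep 'pos|force'; python3 -m jog '0 0 0 0.015 0; 0 0 0 0 0'|egrep 'pos|force'
```

```text
position: [597.7, -110.4, 173.5]
ft_force: [3.0, 1.0, 7.2]
position: [597.6, -110.4, 171.3]
ft_force: [4.5, -0.0, 4.9]
position: [596.4, -110.4, 168.6]
ft_force: [1.6, 0.3, 3.3]
```

```bash
python3 -m jog '0 0 0 0.01 0; 0 0 0 0 0'|egrep 'pos|force'; python3 -m jog '0 0 0 0.01 0; 0 0 0 0 0'|egrep 'pos|force'; python3 -m jog '0 0 0 0.01 0; 0 0 0 0 0; 0 0 0 0 0'|egrep 'pos|force'
```

```text
position: [595.1, -110.4, 165.9]
ft_force: [0.0, 0.7, -0.7]
position: [595.0, -110.4, 164.7]
ft_force: [-0.2, -0.3, -0.5]
position: [595.5, -110.4, 164.6]
ft_force: [0.3, -0.1, 0.6]
```

```bash
python3 -m jog '0 0 0 -0.3 0; 0 0 0 -0.4 0; 0 0 0 -0.3 0; 0 0 0 0 0; 0 0 0 0 0'; python3 - <<'E'
from fit import *
p=shot("side");q=shot("top")
for pp in(p,q):
    m,W=orange(pp);w=W[m];print(len(w),w.min(0).round(),w.max(0).round(),np.median(w,0).round(1))
    hsv=cv2.cvtColor(pp["frame"],cv2.COLOR_RGB2HSV)
    g=(cv2.inRange(hsv,(45,90,40),(85,255,255))>0)&(abs(W[...,0]-537)<50)&(abs(W[...,1]+115)<40)
    w=W[g];print("green",len(w),w.min(0).round(),w.max(0).round(),np.median(w,0).round(1),w.mean(0).round(1)) if len(w) else 0
    if g.any():
        v,u=np.nonzero(g);print(plane_hit(pp,(u.mean(),v.mean()),178).round(1))
a=p["frame"][130:230,260:380,::-1];b=q["frame"][170:270,310:430,::-1]
cv2.imwrite("pics/c3.png",cv2.resize(np.hstack([a,b]),(800,333),interpolation=0))
E
```

```text
time: 11.75
position: [595.9, -110.5, 265.3]
orientation: [-180.0, 0.1, -178.0]
ft_force: [-0.1, 0.6, -0.8]
finger_gap: 0.006
26 [ 567. -127.  185.] [585. -90. 255.] [569.8 -95.2 234.5]
green 26 [ 532. -123.  174.] [ 547. -105.  182.] [ 539.6 -115.2  177.6] [ 539.6 -114.5  177.7]
[ 539.5 -114.2  178. ]
37 [ 564. -133.  161.] [589. -92. 251.] [ 567.5 -115.2  245.1]
green 44 [ 529. -126.  165.] [ 547. -106.  186.] [ 537.7 -115.6  176.5] [ 537.3 -115.3  176.6]
[ 537.1 -115.2  178. ]
```

View pics/c3.png

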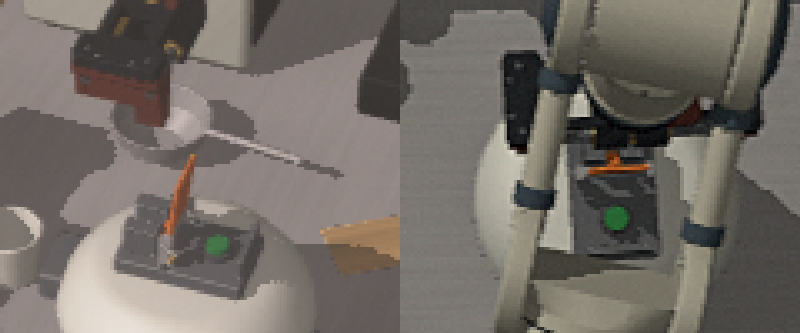

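The cover stands open and the green key shows at about (538, −115, 178). Next I move over the key, keeping the finger in front of the plate.

```bash
python3 -m jog '0 0.3 0 0 0; 0 0.33 0 0 0; 0 0 0 0 0; 0 0 0 0.3 0; 0 0 0 0.3 0; 0 0 0 0.3 0; 0 0 0 0.15 0; 0 0 0 0 0'; python3 -m jog '0 0 0 0.03 0; 0 0 0 0 0; 0 0 0 0 0'; python3 tip.py pics/k.png
```

```text
time: 12.65
position: [531.5, -112.1, 156.1]
orientation: [179.9, -0.3, -178.0]
ft_force: [0.4, 0.7, 0.3]
finger_gap: 0.004
time: 12.95
position: [533.3, -112.8, 158.4]
orientation: [-180.0, 0.1, -178.0]
ft_force: [0.3, -1.0, 0.0]
finger_gap: 0.009
13.0 [ 533.2 -112.8  158.2] 0.007300695391609314
lowest [[554.0, -36.0, 268.0], [499.0, -41.0, 271.0], [500.0, -37.0, 271.0], [505.0, -90.0, 272.0], [505.0, -189.0, 273.0], [509.0, -191.0, 273.0], [504.0, -33.0, 273.0], [510.0, -34.0, 274.0], [538.0, -30.0, 274.0]]
```

```bash
python3 -m jog '0 0 0 0.04 0; 0 0 0 0 0; 0 0 0 0 0'|egrep 'pos|force'; python3 -m jog '0 0 0 0.03 0; 0 0 0 0 0'|egrep 'pos|force';python3 -m jog '0 0 0 0.02 0; 0 0 0 0 0'|egrep 'pos|force';python3 -m jog '0 0 0 0.015 0; 0 0 0 0 0'|egrep 'pos|force'
```

```text
position: [532.5, -112.6, 152.6]
ft_force: [-1.0, 0.0, 0.0]
position: [532.4, -112.6, 149.2]
ft_force: [0.1, 0.7, 0.7]
position: [532.5, -112.6, 147.3]
ft_force: [0.1, -0.2, -0.7]
position: [532.7, -112.6, 146.2]
ft_force: [-1.5, 0.4, 1.4]
```

```bash
python3 -m jog '0 0 0 0.02 0; 0 0 0 0 0'|egrep 'pos|force';python3 -m jog '0 0 0 0.02 0; 0 0 0 0 0'|egrep 'pos|force';python3 -m jog '0 0 0 0.015 0; 0 0 0 0 0; 0 0 0 0 0'|egrep 'pos|force'
```

```text
position: [532.7, -112.6, 144.4]
ft_force: [-0.1, -0.0, 3.2]
position: [532.7, -112.7, 142.6]
ft_force: [-0.2, -0.3, 4.0]
position: [532.8, -112.7, 141.5]
ft_force: [-1.4, 0.2, 6.5]
```

```bash
python3 -m jog '0 0 0 0.01 0; 0 0 0 0 0; 0 0 0 0 0'|egrep 'pos|force';python3 -m jog '0 0 0 0.01 0; 0 0 0 0 0; 0 0 0 0 0'|egrep 'pos|force'
```

```text
position: [532.8, -112.7, 141.4]
ft_force: [-3.0, 0.7, 8.6]
position: [532.9, -112.7, 141.2]
ft_force: [-3.7, 1.3, 12.5]
```

The key bottomed with a firm stop after 5 mm of travel. I'll release, lift, and go behind the open cover.

```bash
python3 -m jog '0 0 0 -0.1 0; 0 0 0 -0.3 0; 0 0 0 -0.4 0; 0 0 0 -0.25 0; 0 0 0 0 0; 0 0 0 0 0'; python3 -m jog '0 -0.3 0 0 0; 0 -0.35 0 0 0; 0 -0.05 0 0 0; 0 0 0 0 0; 0 0 0 0 0; 0 0 0 0 0'; python3 - <<'E'
from fit import *
p=shot("top");m,W=orange(p);w=W[m];print(len(w),w.min(0).round(),w.max(0).round(),np.median(w,0).round(1))
E
```

```text
time: 15.8
position: [532.8, -112.7, 243.2]
orientation: [180.0, -0.0, -178.0]
ft_force: [0.4, 0.2, -0.6]
finger_gap: 0.008
time: 16.4
position: [601.7, -110.2, 244.2]
orientation: [-180.0, 0.0, -178.0]
ft_force: [-0.3, -0.7, 0.0]
finger_gap: 0.003
34 [ 564. -133.  164.] [590. -92. 252.] [ 567.5 -115.   246.1]
```

```bash
python3 -m jog '0 0 0 0.2 0; 0 0 0 0.15 0; 0 0 0 0 0; 0 0 0 0 0; 0 0.1 0 0 0; 0 0.06 0 0 0; 0 0 0 0 0; 0 0 0 0 0'|egrep 'pos|force'; python3 -m jog '0 0.04 0 0 0; 0 0.03 0 0 0; 0 0 0 0 0'|egrep 'pos|force'; python3 -m jog '0 0.04 0 0 0; 0 0 0 0 0'|egrep 'pos|force'
```

```text
position: [586.5, -110.8, 209.5]
ft_force: [0.5, -0.1, 0.1]
position: [579.7, -110.9, 208.7]
ft_force: [3.3, -0.2, -0.7]
position: [575.5, -111.1, 208.8]
ft_force: [3.1, -0.8, -1.7]
```

```bash
python3 -m jog '0 0.042 0 0.015 0; 0 0.042 0 0.015 0; 0 0 0 0 0'|egrep 'pos|force'; python3 -m jog '0 0.043 0 0.02 0; 0 0.043 0 0.02 0; 0 0 0 0 0'|egrep 'pos|force'; python3 -m jog '0 0.039 0 0.028 0; 0 0.039 0 0.028 0; 0 0 0 0 0'|egrep 'pos|force'
```

```text
position: [566.7, -111.5, 205.9]
ft_force: [2.8, 0.3, 0.1]
position: [557.9, -111.7, 201.4]
ft_force: [1.7, -0.0, 0.8]
position: [549.9, -112.0, 195.6]
ft_force: [0.6, 0.5, 0.6]
```

```bash
python3 -m jog '0 0.033 0 0.035 0; 0 0.033 0 0.035 0; 0 0 0 0 0'|egrep 'pos|force'; python3 -m jog '0 0.025 0 0.04 0; 0 0.025 0 0.04 0; 0 0 0 0 0'|egrep 'pos|force'; python3 -m jog '0 0.01 0 0.02 0; 0 0.01 0 0.02 0; 0 0 0 0 0'|egrep 'pos|force'; python3 - <<'E'
from fit import *
p=shot("side");m,W=orange(p);w=W[m];print(len(w),w.min(0).round(),w.max(0).round(),np.median(w,0).round(1))
E
```

```text
position: [543.3, -112.2, 188.2]
ft_force: [0.0, 0.1, 0.3]
position: [538.6, -112.4, 180.2]
ft_force: [-0.2, 0.4, 0.6]
position: [537.0, -112.4, 176.8]
ft_force: [0.1, 0.1, -0.9]
166 [ 518. -135.  189.] [595. -91. 213.] [ 551.4 -108.4  194.6]
```

The orange is flat again at z ≈ 194.6, as it was at the start, so the cover is shut. I'll retreat and check.

```bash
python3 -m jog '0 0 0 -0.2 0; 0 0 0 -0.4 0; 0 0 0 -0.4 0; 0 0 0.4 0 0; 0 0 0.4 0 0; 0 0 0.4 0 0; 0 0 0 0 0; 0 0 0 0 0'; python3 - <<'E'
from fit import *
p=shot("side");q=shot("top")
for pp in(p,q):
    m,W=orange(pp);w=W[m];print(len(w),w.min(0).round(),w.max(0).round(),np.median(w,0).round(1))
    z={k:r[0]["location"] for k in("bowl_mid","cup_mid","strainer_mid","measure_mid","spatula_grip") if (r:=manip.cut_out(pp,k))};print({k:np.round(v).tolist() for k,v in z.items()})
a=p["frame"][130:230,260:380,::-1];b=q["frame"][170:270,310:430,::-1]
cv2.imwrite("pics/c4.png",cv2.resize(np.hstack([a,b]),(800,333),interpolation=0))
E
```

```text
time: 20.4
position: [533.1, 8.0, 277.3]
orientation: [-180.0, 0.0, -177.9]
ft_force: [-0.5, -0.1, -0.4]
finger_gap: 0.006
189 [ 519. -141.  187.] [570. -92. 200.] [ 542.8 -113.6  194.1]
{'bowl_mid': [192.0, 355.0], 'cup_mid': [289.0, 402.0], 'strainer_mid': [297.0, 162.0], 'measure_mid': [260.0, 203.0], 'spatula_grip': [377.0, 201.0]}
337 [ 516. -140.  157.] [596. -94. 216.] [ 544.7 -115.6  192.8]
{'bowl_mid': [191.0, 192.0], 'cup_mid': [187.0, 279.0], 'strainer_mid': [467.0, 187.0], 'measure_mid': [393.0, 164.0], 'spatula_grip': [452.0, 276.0]}
```

View pics/c4.png

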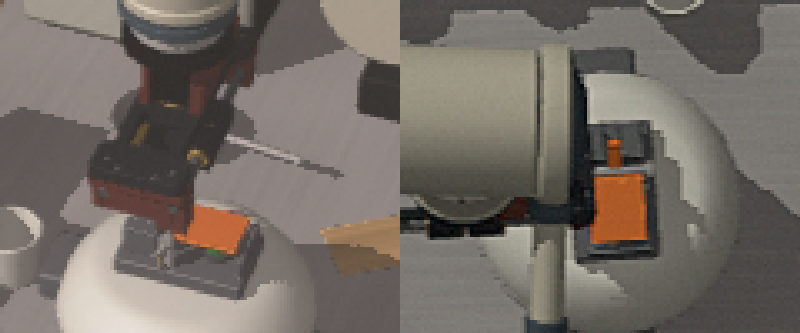

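The cover lies shut, level as at the start, with the tail up. The bystanders have not moved and the arm is clear, so I'm handing in.

```bash
python3 -c "
from cell import manip
print(manip.finish_job())"
```

```text
the job is handed in; nothing more can be done
None
```

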